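# Gauge the depth of the blind bore in a brass lamp foot

## Robot

A 6-joint arm with a two-finger parallel gripper is mounted at the origin on the work surface. World frame = base frame: x ahead of the robot, y to its left, z up, the work surface at z = 0. Lengths are in m, angles in degrees, forces in N, time in s.
With the tool pointing down it reaches from about 0.375 to 0.9 m from the base axis. Payload 3.1 kg.
Tool frame: the origin (TCP) lies on the centre line of the jaws, within the pads' length; the fingertips stand 8 mm ahead of it and the grasp point (between the pads) lies 11 mm behind it; z points along the fingers, y is the direction in which the jaws open and shut (so a half turn about z gives the same grasp; the last joint's range is limited). The gripper opens to 87 mm and grips with 3 to 60 N. Pads are 19 mm wide; open, the fingers measure 117 mm over their backs; the gripper's body (75 mm by 190 mm) begins 51 mm behind the grasp point.
Start: joints at [-81.675, 30.224, 82.088, -0, 67.689, -10.227], TCP at [0.199, -0.592, 0.231] pointing down, gripper open.
Joint ranges: [-176.69, 176.69], [-43.24, 126.21], [12.49, 139.97], [-82, 262], [0, 151.66], [-163.58, 163.58]. Speed limits (degrees/s): [159.86, 159.86, 180, 180, 180, 180].

## Interface

Orientations are given as a 3x3 rotation matrix whose columns are the frame's x, y, z axes.
In Python, from rig import * gives the robot as it stands. The module is installed in compiled form; this text tells all that it offers.
- The arm moves only by the tool arm_command, never from a script. Its argument "commands" is a list of rows, each an object with "translation": the shift along the tool's x, y, z scaled (see below), a list of three; "dr": the turn, a rotation vector about the tool's x, y, z scaled (see below), a list of three; "jaw": the closure, from 0 (fully open) to 1 (shut). In form: [{"translation": [x, y, z], "dr": [ax, ay, az], "jaw": jaw}, ...]. A call has 1 to 12 rows; each row shifts and turns the commanded pose from where the row before left it, along the tool's axes as they then stand; what a row does not reach is not made up. The controller multiplies each number of a shift by 25 mm and each number of a turn by 6 degrees. A row lasts 1/12 s, in which the tool goes at most 41.7 mm and 7.16 degrees, less where a joint would pass 70% of its speed; a pose out of reach is approached as far as the arm can. A call with a number of a shift or a turn outside -1 to 1 is refused whole. A call with a gripper value outside its range is refused whole. The fingers move at their own pace and stop on an object; the grip force is fixed at half the most. Time passes only in rows, so rows that do not move let the fingers close. It gives the time, the measured TCP pose, the force and the opening at its end, in the units of the state.
- read_state(): the state, without advancing time (a new reading comes with each control period).
- capture(name): name is "scene" or "top" or "wrist"; returns (picture, depth): 384x512x3 uint8, red, green, blue; 384x512 float32, m along the optical axis (not along the pixel's ray), 0 where there is no reading.
- camera_model(name): a dict with "intrinsics" (3x3 intrinsics, pixels), "pose" (4x4, takes a point from camera to world coordinates); the wrist camera has in their place "mount" (4x4, takes a point from camera to tool coordinates, whose origin is the TCP and whose axes are the flange's). Camera axes: x right, y down, z forward; pixel columns grow to the right and rows downward; lengths in m; the calibration is good to about 2 mm. The wrist camera is an equidistant fisheye: a pixel r from the principal point sees the ray r / f radians off the axis. A picture is of the moment at which its call begins: read the wrist's pose just before it. camera_model takes no time and is no camera call.
- hand_in(): hands the job in, once; it reports no verdict.
The state is a dict: "time_s": time; "joint_positions": joint angles; "qvel": joint speeds; "tau": joint torques, N m; "position": TCP position; "tcp_rot": TCP orientation; "force": force on the tool from outside, world axes, zero at the start; "moment": the same for the moment, N m; "opening": opening from 0.0 (shut) to 1.0 (fully open).
Only numpy, scipy, OpenCV 4.12 (cv2) and the standard library are available. Lean on these libraries where they do the work, as an engineer would, in place of code of your own. Each camera call takes 0.05 s, during which the arm holds its last target.

## Task

Take the depth gauge out of its wooden holder and slowly lower its rod into the bore of the brass lamp foot, letting the rim push the sliding collar up the rod, until the rod bottoms gently in the hole. Let go and leave the gauge standing there, upright, tip on the bottom and collar resting on the rim, so that the depth can be read. Never drop it in or press the tip harder than 25 N, and leave the vase, cup and hammer where they are.

Things in the scene. Friction and masses are not known exactly. Their poses are not given: they have to be found in the camera images.
- gauge_grip (a point): centre of the depth gauge's handle: a dark wooden square bar 22 x 22 mm and 60 mm tall (z up along the rod, x and y square to its flat sides), standing upright at the start in the holder. Straight below it is a steel rod of 12 mm diameter; the tip lies 138 mm below this point, a round steel guard disc, 40 mm across, 4 mm thick, closes the handle's lower end, its top face 26 mm below this point. Whole gauge 168 mm long, about 240 g (varies by up to 15 %)
- nose: the gauge's steel nose, 7 mm diameter, 6 mm long, at the bottom of the rod; origin at its very tip, z up along the rod. 6 mm above the tip it widens in a cone to the 12 mm rod, full width 10 mm above the tip. Only this nose reaches the bottom of the bore
- collar_under (a point): centre of the underside of the gauge's sliding collar: a dark steel disc 34 mm across, 10 mm thick with a narrower 4 mm ring on top, around the rod
- collar (a joint): how far (m) the collar has slid up the rod: 0 when its underside is 30 mm above the tip, as at the start, at most 0.058 (88 mm above the tip). It slides stiffly, with about 5 N, and stays where it is left: the gauge is too light to push it by its own weight
- bore_mouth (a point): centre of the bore's mouth, on the flat top rim of the brass lamp foot (z up). The foot is fixed to the bench by two toe clamps: round base 116 mm across, neck 48 mm across, rim 100 mm above the bench. The bore is vertical, 15 mm in diameter, blind, with a hard flat floor at an unknown depth between 41 and 79 mm below the rim
- holder_mouth (a point): centre of the top of the fixed wooden holder block, 70 x 70 x 40 mm, where the gauge stands in a vertical hole of 13.5 mm diameter, 30 mm deep, collar on the block. The lamp foot and the holder may stand on either side
- vase: small brass vase, 68 mm across, 110 mm tall, origin under its centre; bystander
- cup: copper cup, 60 mm across, 60 mm tall, origin under its centre; bystander, between holder and lamp foot
- hammer: hammer lying on the bench, 240 mm long, origin under its middle; bystander
Things that resemble listed ones, but are neither listed nor needed, are in the scene too. Leave any turquoise or white look-alike of the part that bears gauge_grip alone.

How it is judged:
By the outcome, as a careful person would: the job done as asked, in the order asked, and still so for the second after the job is handed in, with the robot touching nothing.
It also fails if it takes over 58 s, if anything falls off the work surface, if the arm or the gripper's body presses on something with over 40 N, if the wrist force passes 120 N, or if a joint passes its speed limit or range.

## Working session

There is one attempt and no reset: what is moved stays moved. The work goes in short steps, Python scripts to look and compute and a tool call to move; the robot and the scene stay as the last step left them, time stands still between calls to the robot, and variables do not carry over. Pictures are saved under pics/ and viewed, and the job is handed in when it is done.

Besides the shell and the picture viewer there is one more tool, called as name(argument=value, ...) on one line, values as JSON. arm_command: Moves the arm, as the interface text tells. Its arguments: {"type":"object","properties":{"commands":{"type":"array"}},"required":["commands"]}

```bash
mkdir -p pics
cat > h.py <<'E'
from rig import *
import numpy as np, cv2
def snap(n,f):
    p,d=capture(n); cv2.imwrite(f'pics/{f}.png',p[:,:,::-1]); np.savez(f'pics/{f}.npz',p=p,d=d); return p,d
def pts(n,d):
    m=camera_model(n);K=m['intrinsics'];T=np.array(m['pose']);K=np.array(K)
    v,u=np.mgrid[0:384,0:512]
    c=np.stack([(u-K[0,2])/K[0,0]*d,(v-K[1,2])/K[1,1]*d,d],-1)
    return c@T[:3,:3].T+T[:3,3]
E
python3 - <<'E'
from h import *
np.set_printoptions(precision=4,suppress=True)
s=read_state();print(s)
for n in('scene','top'):
    snap(n,n+'0');print(camera_model(n))
snap('wrist','wrist0');print(camera_model('wrist'))
E
```

```text
{'time_s': 0.0, 'joint_positions': array([-81.6742,  30.2781,  82.1564,  -0.0025,  67.6891, -10.2274]), 'qvel': array([-0.0354, -0.0126, -0.0648, -0.025 ,  0.0226,  0.0401]), 'tau': array([  0.0001, -44.0044, -17.6592,   0.0633,   0.0581,  -0.0002]), 'position': array([ 0.1988, -0.5918,  0.2296]), 'tcp_rot': array([[ 0.948 ,  0.3182, -0.0004],
       [ 0.3182, -0.948 ,  0.0021],
       [ 0.0003, -0.0021, -1.    ]]), 'force': array([ 0.4395, -0.3752, -0.4811]), 'moment': array([-0.0371, -0.0253,  0.0472]), 'opening': 1.0005450244698197}
{'intrinsics': array([[366.5949,   0.    , 250.8448],
       [  0.    , 366.5949, 193.8725],
       [  0.    ,   0.    ,   1.    ]]), 'pose': array([[ 0.2939,  0.6413, -0.7087,  1.1214],
       [ 0.9558, -0.1974,  0.2178, -0.1668],
       [-0.0002, -0.7415, -0.671 ,  0.5969],
       [ 0.    ,  0.    ,  0.    ,  1.    ]])}
{'intrinsics': array([[459.3006,   0.    , 251.5785],
       [  0.    , 459.3006, 199.6638],
       [  0.    ,   0.    ,   1.    ]]), 'pose': array([[ 0.0187, -0.9942,  0.1062,  0.5078],
       [-0.9995, -0.0213, -0.0234,  0.0026],
       [ 0.0255, -0.1057, -0.9941,  1.0151],
       [ 0.    ,  0.    ,  0.    ,  1.    ]])}
{'intrinsics': array([[297.3186,   0.    , 251.4112],
       [  0.    , 297.3186, 194.1696],
       [  0.    ,   0.    ,   1.    ]]), 'mount': array([[ 0.0002, -0.9679, -0.2514,  0.0676],
       [ 1.    ,  0.0001,  0.0003, -0.0006],
       [-0.0003, -0.2514,  0.9679, -0.1528],
       [ 0.    ,  0.    ,  0.    ,  1.    ]])}
```

View pics/scene0.png

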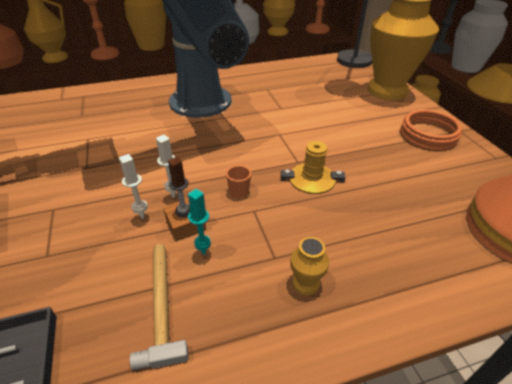

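View pics/top0.png

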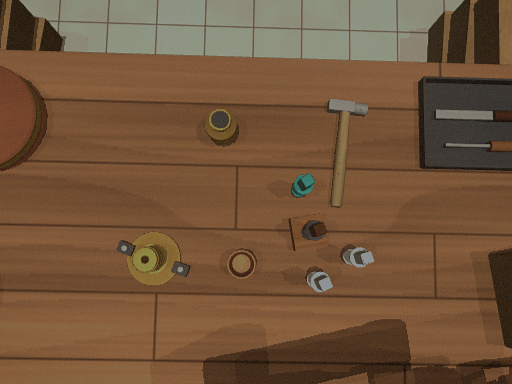

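View pics/wrist0.png

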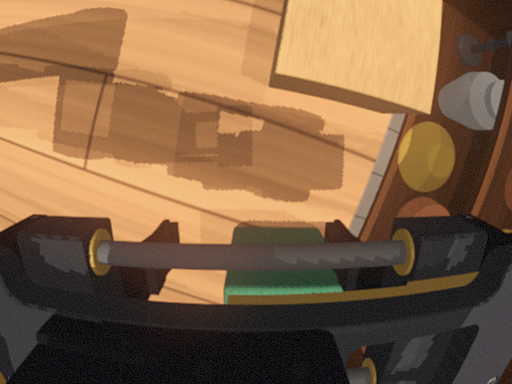

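Candidates for the gauge:
- Dark wooden handle in the wooden block: scene (177,170), top (317,230).
- White look-alikes: scene (127,170) and (164,150), top (320,282) and (360,258).
- Turquoise look-alike: scene (198,207), top (303,186).

I choose the dark one in the holder, and check it with a crop.

Run:
```python
from h import *
np.set_printoptions(precision=4,suppress=True)
a=np.load('pics/scene0.npz')['p'];b=np.load('pics/top0.npz')['p']
c1=cv2.resize(a[125:265,110:250],(400,400),interpolation=cv2.INTER_CUBIC)
c2=cv2.resize(b[200:260,285:345],(400,400),interpolation=cv2.INTER_CUBIC)
cv2.imwrite('pics/crop0.png',np.hstack([c1,c2])[:,:,::-1])
c2=cv2.resize(b[220:300,110:190],(400,400),interpolation=cv2.INTER_CUBIC)
c1=cv2.resize(a[130:210,275:355],(400,400),interpolation=cv2.INTER_CUBIC)
cv2.imwrite('pics/crop1.png',np.hstack([c1,c2])[:,:,::-1])
P=pts('top',np.load('pics/top0.npz')['d'])
for u,v in[(317,230),(308,229),(296,240),(145,260),(140,253),(320,282),(360,258),(303,186),(240,263),(220,120)]:print(u,v,P[v,u])
P=pts('scene',np.load('pics/scene0.npz')['d'])
for u,v in[(176,160),(178,175),(316,146),(311,152),(195,232)]:print(u,v,P[v,u])
```

```text
317 230 [ 0.5441 -0.138   0.1762]
308 229 [ 0.5481 -0.1295  0.1218]
296 240 [ 0.528  -0.1164  0.0385]
145 260 [0.4807 0.1969 0.0575]
140 253 [0.4953 0.199  0.0985]
320 282 [ 0.4496 -0.1453  0.1673]
360 258 [ 0.4944 -0.2214  0.1591]
303 186 [ 0.628  -0.1148  0.1541]
240 263 [0.4764 0.0015 0.0025]
220 120 [0.7657 0.0482 0.1063]
176 160 [ 0.5475 -0.1385  0.1793]
178 175 [ 0.5558 -0.1399  0.1495]
316 146 [0.4775 0.1928 0.0974]
311 152 [0.4953 0.1721 0.0965]
195 232 [ 0.5776 -0.1259  0.0045]
```

View pics/crop0.png

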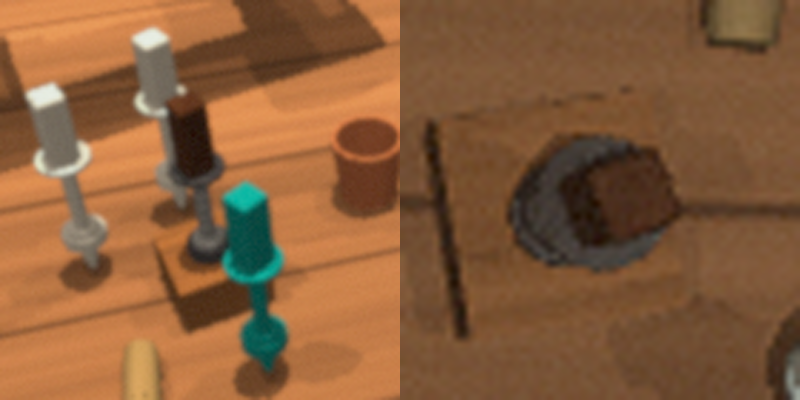

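View pics/crop1.png

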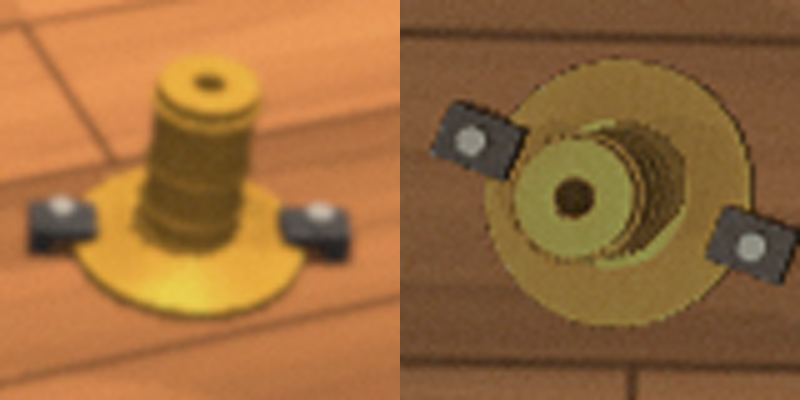

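```bash
cat >> h.py <<'E'
def ray(n,u,v,z):
    m=camera_model(n);K=np.array(m['intrinsics']);T=np.array(m['pose'])
    r=T[:3,:3]@np.linalg.solve(K,[u,v,1.]); o=T[:3,3]
    return o+r*(z-o[2])/r[2]
E
python3 - <<'E'
from h import *
np.set_printoptions(precision=4,suppress=True)
for n in('scene','top'):
    z=np.load(f'pics/{n}0.npz');p,d=z['p'],z['d']
    P=pts(n,d)
    near=np.hypot(P[...,0]-.546,P[...,1]+.138)<.03
    m=near&(P[...,2]>.171)
    v,u=np.nonzero(m); W=np.array([ray(n,a,b,.178) for a,b in zip(u,v)])
    r=cv2.minAreaRect((W[:,:2]*1000).astype(np.float32)); print(n,'handle top',m.sum(),r,W.mean(0))
    # guard
    # rim
    rim=(np.hypot(P[...,0]-.48,P[...,1]-.19)<.05)&(P[...,2]>.088)
    v,u=np.nonzero(rim);W=np.array([ray(n,a,b,.1) for a,b in zip(u,v)])
    print('rim',rim.sum(),cv2.minEnclosingCircle((W[:,:2]*1000).astype(np.float32)),W.mean(0),np.median(P[rim][:,2]))
    g=cv2.cvtColor(p,cv2.COLOR_RGB2GRAY).astype(float)
    hull=cv2.convexHull(np.stack([u,v],1).astype(np.int32)); M=np.zeros(g.shape,np.uint8);cv2.fillConvexPoly(M,hull,1);M=cv2.erode(M,np.ones((7,7)))
    vv,uu=np.nonzero(M); 
    w=np.clip(np.median(g[M>0])*.75-g[M>0],0,None); 
    if w.sum(): print('hole',(uu*w).sum()/w.sum(),(vv*w).sum()/w.sum(),ray(n,(uu*w).sum()/w.sum(),(vv*w).sum()/w.sum(),.1))
    # holder top
    h=(np.hypot(P[...,0]-.546,P[...,1]+.138)<.06)&(abs(P[...,2]-.04)<.006)
    v,u=np.nonzero(h);W=np.array([ray(n,a,b,.04) for a,b in zip(u,v)])
    print('holder',cv2.minAreaRect((W[:,:2]*1000).astype(np.float32)))
    # guard top 122 z
    h=(np.hypot(P[...,0]-.546,P[...,1]+.138)<.03)&(abs(P[...,2]-.122)<.004)
    print(h.sum())
print(ray('top',319.8,228.5,.178),ray('top',144.8,259.4,.1))
print(ray('scene',316.7,146.5,.1))
E
```

```text
scene handle top 119 ((550.3303833007812, -142.9462890625), (30.635744094848633, 23.84246826171875), 19.618425369262695) [ 0.5503 -0.1424  0.178 ]
rim 286 ((489.9180908203125, 188.32595825195312), 32.68274688720703) [0.4892 0.1864 0.1   ] 0.10098165613227975
hole 316.13335528482054 148.0325979585117 [0.4886 0.1878 0.1   ]
holder ((549.1686401367188, -148.9473876953125), (78.48145294189453, 57.04544448852539), 9.704078674316406)
120
top handle top 144 ((546.6531372070312, -142.02577209472656), (21.63620948791504, 22.279027938842773), 22.272300720214844) [ 0.5467 -0.1421  0.178 ]
rim 517 ((484.22869873046875, 187.96173095703125), 25.919795989990234) [0.4842 0.1879 0.1   ] 0.09913035599741415
hole 144.41670199236964 259.2657905892327 [0.4833 0.1895 0.1   ]
holder ((546.608642578125, -142.6414031982422), (69.81353759765625, 70.53651428222656), 9.96286392211914)
150
[ 0.5469 -0.1428  0.178 ] [0.483  0.1887 0.1   ]
[0.4833 0.1917 0.1   ]
```

The crop at scene (177,170) shows a dark brown square handle on a steel guard and rod, standing in the wooden block, so the choice is confirmed. The lamp bore is at top (144.5,259.3). Next I move to hover over the gauge.

arm_command(commands=[{"translation": [0, 0, -0.6], "dr": [0, 0, -0.57], "jaw": 0}, {"translation": [0.98, -0.57, -0.1], "dr": [0, 0, 0], "jaw": 0}, {"translation": [0.98, -0.57, -0.1], "dr": [0, 0, 0], "jaw": 0}, {"translation": [0.98, -0.57, -0.1], "dr": [0, 0, 0], "jaw": 0}, {"translation": [0.98, -0.57, -0.1], "dr": [0, 0, 0], "jaw": 0}, {"translation": [0.98, -0.57, 0], "dr": [0, 0, 0], "jaw": 0}, {"translation": [0.98, -0.57, 0], "dr": [0, 0, 0], "jaw": 0}, {"translation": [0.98, -0.57, 0], "dr": [0, 0, 0], "jaw": 0}, {"translation": [0.98, -0.57, 0], "dr": [0, 0, 0], "jaw": 0}, {"translation": [0.98, -0.57, 0], "dr": [0, 0, 0], "jaw": 0}, {"translation": [0.98, -0.57, 0], "dr": [0, 0, 0], "jaw": 0}, {"translation": [0.98, -0.57, 0], "dr": [0, 0, 0], "jaw": 0}])

```text
time_s: 1.15
position: [0.3907, -0.3449, 0.2554]
tcp_rot: [[0.927, 0.374, -0.0], [0.374, -0.927, 0.0], [-0.0, -0.001, -1.0]]
force: [0.7, -0.2, -0.0]
opening: 0.997
```

arm_command(commands=[{"translation": [0.98, -0.57, 0], "dr": [0, 0, 0], "jaw": 0}, {"translation": [0.98, -0.57, 0], "dr": [0, 0, 0], "jaw": 0}, {"translation": [0.98, -0.57, 0], "dr": [0, 0, 0], "jaw": 0}, {"translation": [0.98, -0.57, 0], "dr": [0, 0, 0], "jaw": 0}, {"translation": [0.98, -0.57, 0], "dr": [0, 0, 0], "jaw": 0}, {"translation": [0.98, -0.57, 0], "dr": [0, 0, 0], "jaw": 0}, {"translation": [0.98, -0.57, 0], "dr": [0, 0, 0], "jaw": 0}, {"translation": [0.98, -0.57, 0], "dr": [0, 0, 0], "jaw": 0}, {"translation": [0.98, -0.57, 0], "dr": [0, 0, 0], "jaw": 0}, {"translation": [0, 0, 0], "dr": [0, 0, 0], "jaw": 0}, {"translation": [0, 0, 0], "dr": [0, 0, 0], "jaw": 0}])

```text
time_s: 2.07
position: [0.5469, -0.1437, 0.2552]
tcp_rot: [[0.926, 0.377, -0.001], [0.377, -0.926, -0.0], [-0.001, -0.0, -1.0]]
force: [-0.1, -1.1, 0.3]
opening: 1.001
```

Run:
```python
from h import *
np.set_printoptions(precision=4,suppress=True)
s=read_state();print(s['time_s'],s['position'],s['tcp_rot'],s['force'])
R=s['tcp_rot'];print('tool delta mm',R.T@(np.array([.5467,-.1423,.137])-s['position'])*1000)
snap('wrist','wrist1')
```

```text
2.0667 [ 0.5469 -0.1437  0.2552] [[ 0.9262  0.377  -0.0009]
 [ 0.377  -0.9262 -0.    ]
 [-0.0008 -0.0003 -1.    ]] [-0.0885 -1.0602  0.2809]
tool delta mm [  0.4143  -1.2992 118.1703]
```

View pics/wrist1.png

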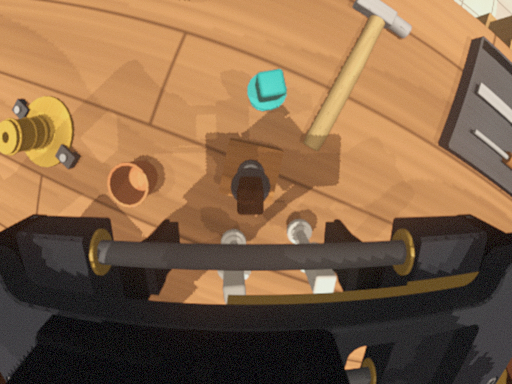

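The wrist view shows the dark handle at about (250,195), square to the image. The two white look-alikes are below it and the turquoise one is at (268,90).

```bash
cat >> h.py <<'E'
def wray(u,v,z,s):
    m=camera_model('wrist');K=np.array(m['intrinsics']);M=np.array(m['mount'])
    dx,dy=u-K[0,2],v-K[1,2]; r=np.hypot(dx,dy);th=r/K[0,0]
    c=np.array([dx/r*np.sin(th),dy/r*np.sin(th),np.cos(th)]) if r>0 else np.array([0,0,1.])
    R=np.array(s['tcp_rot']);D=R@M[:3,:3]@c;o=np.array(s['position'])+R@M[:3,3]
    return o+D*(z-o[2])/D[2]
E
python3 - <<'E'
from h import *
np.set_printoptions(precision=4,suppress=True)
s=read_state();a=np.load('pics/wrist1.npz');p=a['p']
c=cv2.resize(p[150:230,210:290],(560,560),interpolation=cv2.INTER_CUBIC);cv2.imwrite('pics/crop2.png',c[:,:,::-1])
# depth-based top
d=a['d'];sub=d[150:232,220:285];print(np.nanmin(sub[sub>0]))
hsv=cv2.cvtColor(p,cv2.COLOR_RGB2HSV)
for v in range(150,232,4): print(v,np.round(d[v,226:278:4],3))
E
```

```text
0.237214
150 [0.407 0.368 0.367 0.367 0.368 0.367 0.367 0.368 0.367 0.367 0.367 0.368
 0.367]
154 [0.369 0.368 0.37  0.37  0.369 0.369 0.37  0.368 0.368 0.368 0.368 0.366
 0.369]
158 [0.37  0.37  0.37  0.37  0.37  0.37  0.369 0.369 0.37  0.367 0.369 0.37
 0.371]
162 [0.371 0.371 0.371 0.37  0.371 0.361 0.359 0.361 0.367 0.371 0.37  0.37
 0.37 ]
166 [0.373 0.373 0.374 0.372 0.361 0.356 0.358 0.357 0.362 0.37  0.373 0.372
 0.372]
170 [0.372 0.374 0.374 0.363 0.29  0.291 0.29  0.291 0.291 0.364 0.374 0.373
 0.374]
174 [0.374 0.374 0.375 0.291 0.292 0.292 0.293 0.293 0.291 0.292 0.375 0.376
 0.376]
178 [0.376 0.377 0.293 0.293 0.285 0.286 0.284 0.284 0.285 0.292 0.293 0.375
 0.377]
182 [0.379 0.378 0.295 0.293 0.267 0.267 0.266 0.268 0.267 0.294 0.293 0.379
 0.377]
186 [0.379 0.38  0.296 0.258 0.251 0.251 0.252 0.252 0.251 0.259 0.294 0.296
 0.38 ]
190 [0.38  0.38  0.295 0.241 0.24  0.239 0.24  0.24  0.239 0.241 0.296 0.38
 0.381]
194 [0.381 0.384 0.298 0.24  0.238 0.239 0.24  0.238 0.237 0.239 0.298 0.381
 0.424]
198 [0.424 0.424 0.424 0.24  0.239 0.24  0.239 0.24  0.24  0.242 0.298 0.383
 0.424]
202 [0.425 0.427 0.425 0.242 0.24  0.241 0.24  0.241 0.24  0.241 0.384 0.384
 0.425]
206 [0.427 0.427 0.428 0.242 0.242 0.243 0.241 0.241 0.241 0.243 0.428 0.428
 0.427]
210 [0.429 0.428 0.429 0.242 0.242 0.243 0.242 0.243 0.241 0.244 0.429 0.429
 0.428]
214 [0.432 0.431 0.43  0.43  0.244 0.244 0.243 0.243 0.243 0.431 0.429 0.431
 0.43 ]
218 [0.433 0.432 0.432 0.432 0.43  0.431 0.431 0.431 0.432 0.43  0.433 0.432
 0.431]
222 [0.434 0.433 0.434 0.433 0.434 0.435 0.432 0.434 0.432 0.433 0.434 0.434
 0.433]
226 [0.434 0.435 0.434 0.435 0.435 0.434 0.435 0.435 0.436 0.435 0.435 0.435
 0.436]
230 [0.438 0.4   0.397 0.403 0.437 0.437 0.436 0.437 0.437 0.438 0.435 0.437
 0.439]
```

View pics/crop2.png

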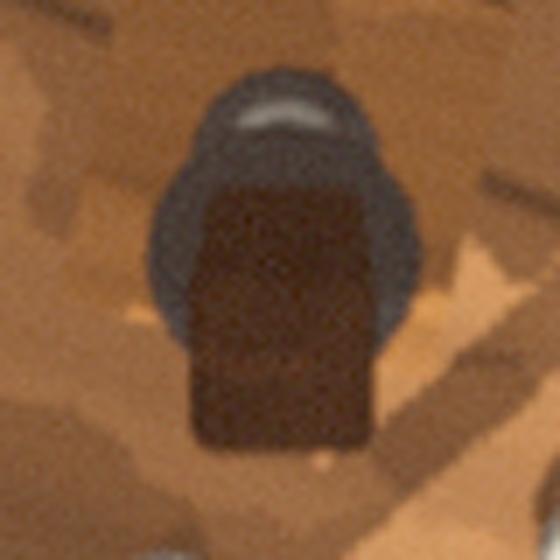

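Run:
```python
from h import *
np.set_printoptions(precision=4,suppress=True)
s=read_state();w=wray(250.2,201.3,.178,s);print(w,s['tcp_rot'].T@(w-s['position'])*1000)
# bore in wrist depth/top view
p=np.load('pics/wrist1.npz')['p']
print(wray(7,136,.1,s))
```

```text
[ 0.5475 -0.1424  0.178 ] [ 1.9302 -1.5996 77.1788]
[0.4862 0.1842 0.1   ]
```

arm_command(commands=[{"translation": [0.04, -0.056, 0], "dr": [0, 0, 0], "jaw": 0}, {"translation": [0, 0, 0.5], "dr": [0, 0, 0], "jaw": 0}, {"translation": [0, 0, 0.5], "dr": [0, 0, 0], "jaw": 0}, {"translation": [0, 0, 0.5], "dr": [0, 0, 0], "jaw": 0}, {"translation": [0, 0, 0.5], "dr": [0, 0, 0], "jaw": 0}, {"translation": [0, 0, 0.5], "dr": [0, 0, 0], "jaw": 0}, {"translation": [0, 0, 0.5], "dr": [0, 0, 0], "jaw": 0}, {"translation": [0, 0, 0.5], "dr": [0, 0, 0], "jaw": 0}, {"translation": [0, 0, 0.5], "dr": [0, 0, 0], "jaw": 0}, {"translation": [0, 0, 0.4], "dr": [0, 0, 0], "jaw": 0}, {"translation": [0, 0, 0.3], "dr": [0, 0, 0], "jaw": 0}, {"translation": [0, 0, 0], "dr": [0, 0, 0], "jaw": 0}])

```text
time_s: 3.12
position: [0.5457, -0.1435, 0.1365]
tcp_rot: [[0.928, 0.373, -0.003], [0.373, -0.928, 0.001], [-0.002, -0.002, -1.0]]
force: [-0.1, -0.1, 0.4]
opening: 0.999
```

Run:
```python
from h import *
np.set_printoptions(precision=4,suppress=True)
s=read_state();print(s['time_s'],s['position'],s['force'],s['tcp_rot'])
snap('wrist','wrist2')
```

```text
3.1167 [ 0.5457 -0.1435  0.1365] [-0.1298 -0.1116  0.444 ] [[ 0.9278  0.373  -0.003 ]
 [ 0.373  -0.9278  0.0014]
 [-0.0023 -0.0024 -1.    ]]
```

View pics/wrist2.png

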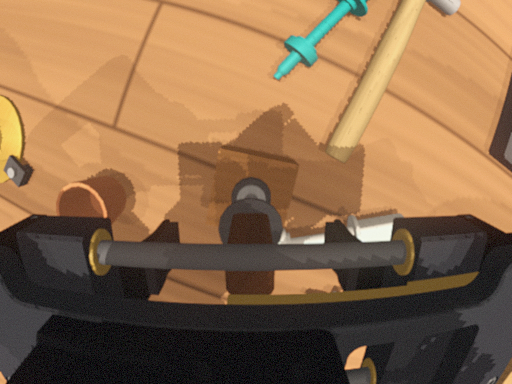

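The handle sits centred between the fingers at column 250. I close the jaws.

arm_command(commands=[{"translation": [0.05, -0.02, 0], "dr": [0, 0, 0], "jaw": 0}, {"translation": [0, 0, 0], "dr": [0, 0, 0], "jaw": 1}, {"translation": [0, 0, 0], "dr": [0, 0, 0], "jaw": 1}, {"translation": [0, 0, 0], "dr": [0, 0, 0], "jaw": 1}, {"translation": [0, 0, 0], "dr": [0, 0, 0], "jaw": 1}, {"translation": [0, 0, 0], "dr": [0, 0, 0], "jaw": 1}, {"translation": [0, 0, 0], "dr": [0, 0, 0], "jaw": 1}, {"translation": [0, 0, 0], "dr": [0, 0, 0], "jaw": 1}, {"translation": [0, 0, 0], "dr": [0, 0, 0], "jaw": 1}, {"translation": [0, 0, 0], "dr": [0, 0, 0], "jaw": 1}, {"translation": [0, 0, 0], "dr": [0, 0, 0], "jaw": 1}, {"translation": [0, 0, 0], "dr": [0, 0, 0], "jaw": 1}])

```text
time_s: 4.17
position: [0.548, -0.1422, 0.138]
tcp_rot: [[0.927, 0.374, -0.0], [0.374, -0.927, 0.0], [-0.0, -0.0, -1.0]]
force: [0.5, 2.9, -2.1]
opening: 0.255
```

Run:
```python
from h import *
np.set_printoptions(precision=4,suppress=True)
s=read_state();print(s['time_s'],s['position'],s['force'],s['moment'],s['opening']*87)
```

```text
4.1667 [ 0.548  -0.1422  0.138 ] [ 0.5278  2.9286 -2.1208] [-0.1851 -0.0432 -0.0412] 22.160252170480728
```

Opening is 22.2 mm, so the handle is held. I lift slowly out of the hole.

arm_command(commands=[{"translation": [0, -0.02, 0], "dr": [0, 0, 0], "jaw": 1}, {"translation": [0, 0, -0.2], "dr": [0, 0, 0], "jaw": 1}, {"translation": [0, 0, -0.2], "dr": [0, 0, 0], "jaw": 1}, {"translation": [0, 0, -0.2], "dr": [0, 0, 0], "jaw": 1}, {"translation": [0, 0, -0.3], "dr": [0, 0, 0], "jaw": 1}, {"translation": [0, 0, -0.4], "dr": [0, 0, 0], "jaw": 1}, {"translation": [0, 0, -0.5], "dr": [0, 0, 0], "jaw": 1}, {"translation": [0, 0, -0.6], "dr": [0, 0, 0], "jaw": 1}, {"translation": [0, 0, -0.8], "dr": [0, 0, 0], "jaw": 1}, {"translation": [0, 0, -0.8], "dr": [0, 0, 0], "jaw": 1}, {"translation": [0, 0, -0.8], "dr": [0, 0, 0], "jaw": 1}, {"translation": [0, 0, 0], "dr": [0, 0, 0], "jaw": 1}])

```text
time_s: 5.17
position: [0.5503, -0.1428, 0.2631]
tcp_rot: [[0.927, 0.374, 0.009], [0.374, -0.927, -0.004], [0.007, 0.007, -1.0]]
force: [1.4, -1.3, -2.5]
opening: 0.248
```

Run:
```python
from h import *
np.set_printoptions(precision=4,suppress=True)
s=read_state();print(s['time_s'],s['position'],s['force'],s['moment'],s['opening']*87)
R=s['tcp_rot'];print(R.T@(np.array([.4835,.189,.258])-s['position'])*1000/25)
snap('wrist','wrist3');snap('scene','scene3')
```

```text
5.1667 [ 0.5503 -0.1428  0.2631] [ 1.3755 -1.331  -2.4568] [-0.0677 -0.0729 -0.0359] 21.616034597266584
[  2.4884 -13.3091   0.1256]
```

View pics/wrist3.png

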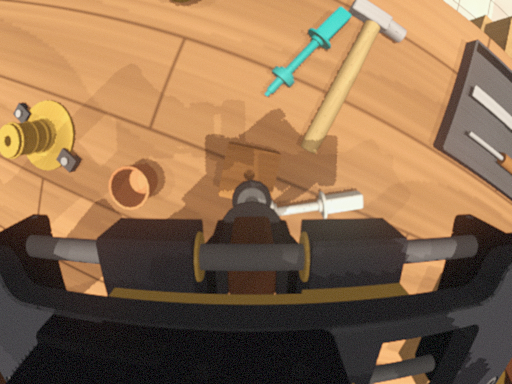

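View pics/scene3.png

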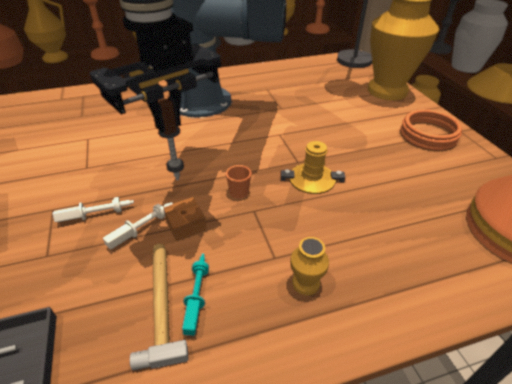

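The gauge is out of the holder, with its collar at the low end. The three look-alikes have toppled on their own; they stood loose and the turquoise one was already lying before I closed the jaws. I carry the gauge over the lamp foot.

arm_command(commands=[{"translation": [0.1, -0.5, 0], "dr": [0, 0, 0], "jaw": 1}, {"translation": [0.18, -0.95, 0], "dr": [0, 0, 0], "jaw": 1}, {"translation": [0.18, -0.95, 0], "dr": [0, 0, 0], "jaw": 1}, {"translation": [0.18, -0.95, 0], "dr": [0, 0, 0], "jaw": 1}, {"translation": [0.18, -0.95, 0], "dr": [0, 0, 0], "jaw": 1}, {"translation": [0.18, -0.95, 0], "dr": [0, 0, 0], "jaw": 1}, {"translation": [0.18, -0.95, 0], "dr": [0, 0, 0], "jaw": 1}, {"translation": [0.18, -0.95, 0], "dr": [0, 0, 0], "jaw": 1}, {"translation": [0.18, -0.95, 0], "dr": [0, 0, 0], "jaw": 1}, {"translation": [0.18, -0.95, 0], "dr": [0, 0, 0], "jaw": 1}, {"translation": [0.18, -0.95, 0], "dr": [0, 0, 0], "jaw": 1}, {"translation": [0.18, -0.95, 0], "dr": [0, 0, 0], "jaw": 1}])

```text
time_s: 6.27
position: [0.4912, 0.1333, 0.2563]
tcp_rot: [[0.927, 0.374, -0.005], [0.374, -0.927, 0.0], [-0.004, -0.002, -1.0]]
force: [0.6, 0.4, -2.2]
opening: 0.251
```

arm_command(commands=[{"translation": [0.18, -0.95, 0], "dr": [0, 0, 0], "jaw": 1}, {"translation": [0.16, -0.7, 0], "dr": [0, 0, 0], "jaw": 1}, {"translation": [0.1, -0.5, 0], "dr": [0, 0, 0], "jaw": 1}, {"translation": [0, -0.2, 0], "dr": [0, 0, 0], "jaw": 1}, {"translation": [0, 0, 0], "dr": [0, 0, 0], "jaw": 1}, {"translation": [0, 0, 0], "dr": [0, 0, 0], "jaw": 1}, {"translation": [0, 0, 0], "dr": [0, 0, 0], "jaw": 1}, {"translation": [0, 0, 0], "dr": [0, 0, 0], "jaw": 1}])

```text
time_s: 6.93
position: [0.4819, 0.1893, 0.2578]
tcp_rot: [[0.928, 0.373, -0.001], [0.373, -0.928, -0.0], [-0.001, 0.0, -1.0]]
force: [0.4, -0.3, -3.0]
opening: 0.254
```

Run:
```python
from h import *
np.set_printoptions(precision=4,suppress=True)
s=read_state();print(s['time_s'],s['position'],s['force'],s['moment'],s['opening']*87)
R=s['tcp_rot'];print(R,R.T@(np.array([.4835,.189,.258])-s['position'])*1000/25)
w,_=snap('wrist','wrist4');a,_=snap('scene','scene4');b,_=snap('top','top4')
f=lambda i,x,y,h:cv2.resize(i[y-h:y+h,x-h:x+h],(400,400),interpolation=cv2.INTER_CUBIC)
cv2.imwrite('pics/crop4.png',np.hstack([f(a,316,110,60),f(w,251,190,60)])[:,:,::-1])
cv2.imwrite('pics/crop4b.png',f(b,145,240,60)[:,:,::-1])
```

```text
6.9333 [0.4819 0.1893 0.2578] [ 0.4496 -0.2854 -2.9929] [ 0.0184 -0.0203 -0.0385] 22.069702815530263
[[ 0.9278  0.373  -0.0005]
 [ 0.373  -0.9278 -0.0003]
 [-0.0006  0.0001 -1.    ]] [ 0.0541  0.0364 -0.0081]
```

View pics/crop4.png

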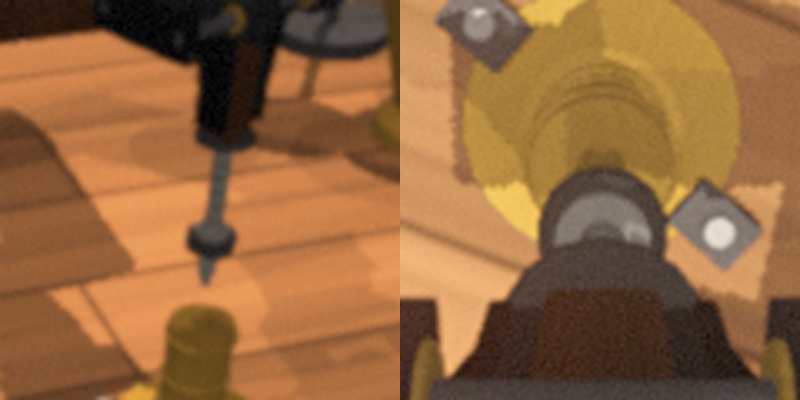

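View pics/crop4b.png

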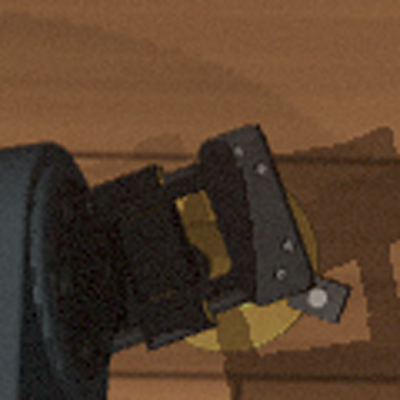

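Run:
```python
from h import *
np.set_printoptions(precision=4,suppress=True)
z=np.load('pics/scene4.npz');a=z['p'];
c=cv2.resize(a[105:165,287:347],(600,600),interpolation=cv2.INTER_CUBIC)
cv2.imwrite('pics/crop5.png',c[:,:,::-1])
m=camera_model('scene');K=m['intrinsics'];T=np.linalg.inv(m['pose'])
for q in [(.4835,.189,.1),(.4835,.189,.131),(.4835,.189,.161)]:
    x=K@(T@np.r_[q,1])[:3];print(q,x[:2]/x[2])
```

```text
(0.4835, 0.189, 0.1) [315.7063 146.7466]
(0.4835, 0.189, 0.131) [317.3055 135.5779]
(0.4835, 0.189, 0.161) [318.9302 124.2312]
```

View pics/crop5.png

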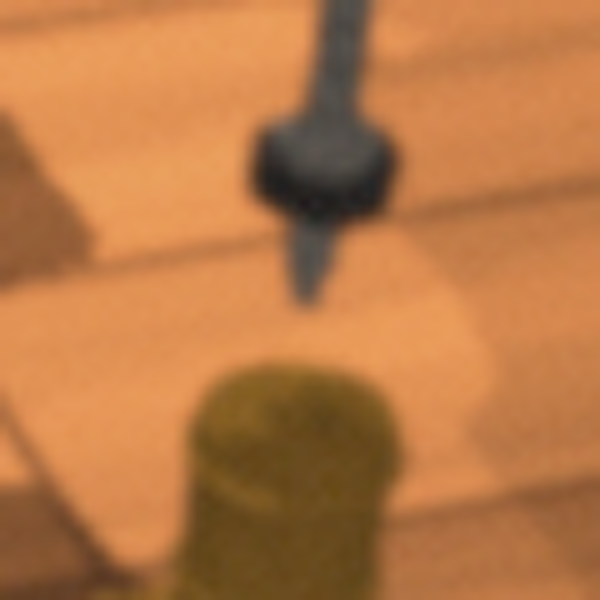

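The gauge hangs vertical. The scene view suggests the bore lies about 1 mm further +y than the top view does, so I step back 40 mm in tool x to see the bore with the wrist camera.

arm_command(commands=[{"translation": [-0.4, 0, 0], "dr": [0, 0, 0], "jaw": 1}, {"translation": [-0.4, 0, 0], "dr": [0, 0, 0], "jaw": 1}, {"translation": [-0.4, 0, 0], "dr": [0, 0, 0], "jaw": 1}, {"translation": [-0.4, 0, 0], "dr": [0, 0, 0], "jaw": 1}, {"translation": [0, 0, 0], "dr": [0, 0, 0], "jaw": 1}, {"translation": [0, 0, 0], "dr": [0, 0, 0], "jaw": 1}, {"translation": [0, 0, 0], "dr": [0, 0, 0], "jaw": 1}])

```text
time_s: 7.67
position: [0.4452, 0.1752, 0.2585]
tcp_rot: [[0.927, 0.374, 0.002], [0.374, -0.927, 0.0], [0.002, 0.0, -1.0]]
force: [0.5, -0.8, -3.1]
opening: 0.251
```

Run:
```python
from h import *
np.set_printoptions(precision=4,suppress=True)
s=read_state();print(s['time_s'],s['position'],s['force'],s['tcp_rot'])
w,d=snap('wrist','wrist5')
f=lambda i,x,y,h:cv2.resize(i[y-h:y+h,x-h:x+h],(600,600),interpolation=cv2.INTER_CUBIC)
cv2.imwrite('pics/crop6.png',f(w,250,170,50)[:,:,::-1])
```

```text
7.6667 [0.4452 0.1752 0.2585] [ 0.5157 -0.8263 -3.0908] [[ 0.9274  0.374   0.0017]
 [ 0.374  -0.9274  0.0003]
 [ 0.0017  0.0003 -1.    ]]
```

View pics/crop6.png

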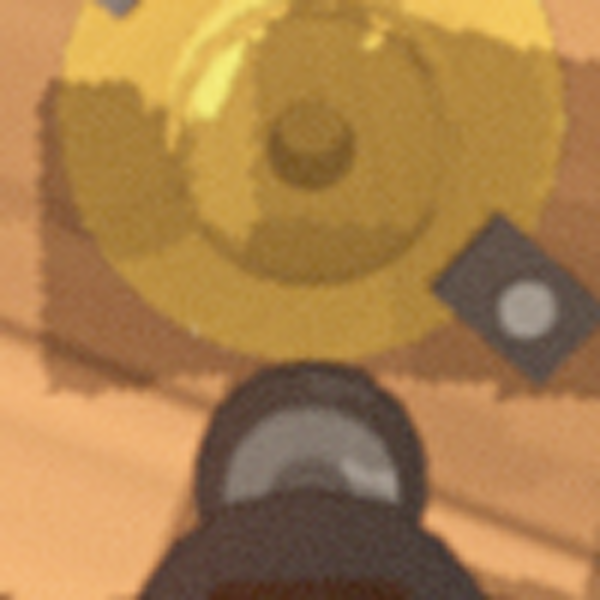

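Run:
```python
from h import *
np.set_printoptions(precision=4,suppress=True)
s=read_state();R=s['tcp_rot'];p=s['position']
h=wray(251.4,143.6,.1,s);c=wray(251.6,199.1,p[2]-.089,s)
print(h,c,p); 
for q in(h,c):print((R.T@(q-p))*1000/25)
```

```text
[0.4838 0.1914 0.1   ] [0.4459 0.1759 0.1694] [0.4454 0.1753 0.2584]
[ 1.6546 -0.025   6.3385]
[ 0.0192 -0.0185  3.56  ]
```

Measured in the one wrist picture, the bore lies 1.635 units in tool x from the collar axis and about 0 in y. It comes out at (0.484, 0.191), which agrees with the scene view. I move over it and lower to just above the rim.

arm_command(commands=[{"translation": [0.43, -0.01, 0], "dr": [0, 0, 0], "jaw": 1}, {"translation": [0.4, 0, 0], "dr": [0, 0, 0], "jaw": 1}, {"translation": [0.4, 0, 0], "dr": [0, 0, 0], "jaw": 1}, {"translation": [0.4, 0, 0], "dr": [0, 0, 0], "jaw": 1}, {"translation": [0, 0, 0.2], "dr": [0, 0, 0], "jaw": 1}, {"translation": [0, 0, 0.2], "dr": [0, 0, 0], "jaw": 1}, {"translation": [0, 0, 0.2], "dr": [0, 0, 0], "jaw": 1}, {"translation": [0, 0, 0.2], "dr": [0, 0, 0], "jaw": 1}, {"translation": [0, 0, 0.2], "dr": [0, 0, 0], "jaw": 1}, {"translation": [0, 0, 0], "dr": [0, 0, 0], "jaw": 1}, {"translation": [0, 0, 0], "dr": [0, 0, 0], "jaw": 1}, {"translation": [0, 0, 0], "dr": [0, 0, 0], "jaw": 1}])

```text
time_s: 8.72
position: [0.4825, 0.1906, 0.2332]
tcp_rot: [[0.927, 0.374, 0.0], [0.374, -0.927, 0.0], [0.0, 0.0, -1.0]]
force: [0.5, -0.2, -2.5]
opening: 0.249
```

Run:
```python
from h import *
np.set_printoptions(precision=4,suppress=True)
s=read_state();R=s['tcp_rot'];p=s['position'];print(s['time_s'],p,s['force'],R)
print(R.T@(np.array([.4836,.191,.227])-p)*1000/25)
a,_=snap('scene','scene6')
c=cv2.resize(a[105:165,287:347],(600,600),interpolation=cv2.INTER_CUBIC)
cv2.imwrite('pics/crop7.png',c[:,:,::-1])
```

```text
8.7167 [0.4825 0.1906 0.2332] [ 0.4645 -0.1606 -2.5457] [[ 0.9274  0.3741  0.0003]
 [ 0.3741 -0.9274  0.0001]
 [ 0.0003  0.0001 -1.    ]]
[0.0467 0.003  0.2473]
```

View pics/crop7.png

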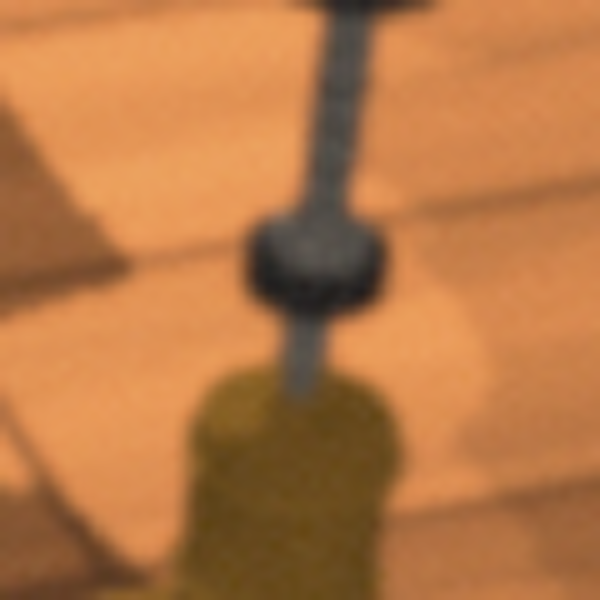

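The tip at crop (301,398) lines up with the rim centre at about (299,410). I lower in small steps, watching the force.

arm_command(commands=[{"translation": [0.02, 0, 0.06], "dr": [0, 0, 0], "jaw": 1}, {"translation": [0, 0, 0.08], "dr": [0, 0, 0], "jaw": 1}, {"translation": [0, 0, 0.08], "dr": [0, 0, 0], "jaw": 1}, {"translation": [0, 0, 0.08], "dr": [0, 0, 0], "jaw": 1}, {"translation": [0, 0, 0.08], "dr": [0, 0, 0], "jaw": 1}, {"translation": [0, 0, 0], "dr": [0, 0, 0], "jaw": 1}])

```text
time_s: 9.27
position: [0.4826, 0.1908, 0.223]
tcp_rot: [[0.927, 0.374, -0.001], [0.374, -0.927, -0.0], [-0.001, -0.0, -1.0]]
force: [-0.2, -0.2, -2.8]
opening: 0.25
```

arm_command(commands=[{"translation": [0, 0, 0.06], "dr": [0, 0, 0], "jaw": 1}, {"translation": [0, 0, 0.06], "dr": [0, 0, 0], "jaw": 1}, {"translation": [0, 0, 0.06], "dr": [0, 0, 0], "jaw": 1}, {"translation": [0, 0, 0.06], "dr": [0, 0, 0], "jaw": 1}, {"translation": [0, 0, 0], "dr": [0, 0, 0], "jaw": 1}])

```text
time_s: 9.68
position: [0.4828, 0.1908, 0.2172]
tcp_rot: [[0.927, 0.374, -0.0], [0.374, -0.927, -0.0], [-0.0, -0.0, -1.0]]
force: [0.1, -0.8, -3.2]
opening: 0.254
```

Run:
```python
from h import *
np.set_printoptions(precision=4,suppress=True)
s=read_state();R=s['tcp_rot'];p=s['position'];print(s['time_s'],p,s['force'],s['moment'],R)
a,_=snap('scene','scene7')
c=cv2.resize(a[105:165,287:347],(600,600),interpolation=cv2.INTER_CUBIC)
cv2.imwrite('pics/crop8.png',c[:,:,::-1])
```

```text
9.6833 [0.4828 0.1908 0.2172] [ 0.1378 -0.784  -3.2278] [ 0.0308 -0.0867 -0.0018] [[ 0.9274  0.3741 -0.0004]
 [ 0.3741 -0.9274 -0.0001]
 [-0.0004 -0.0001 -1.    ]]
```

View pics/crop8.png

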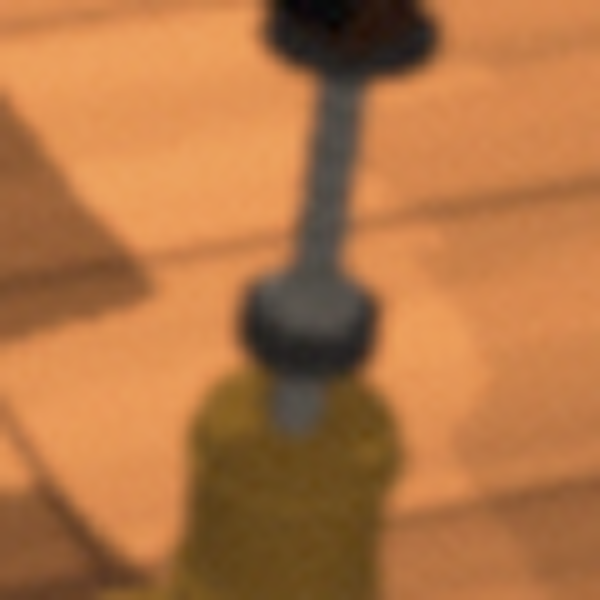

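No contact force with the nose 10 mm below the rim, so it is in the bore. I continue down to collar contact.

arm_command(commands=[{"translation": [0, 0, 0.06], "dr": [0, 0, 0], "jaw": 1}, {"translation": [0, 0, 0.06], "dr": [0, 0, 0], "jaw": 1}, {"translation": [0, 0, 0.06], "dr": [0, 0, 0], "jaw": 1}, {"translation": [0, 0, 0.06], "dr": [0, 0, 0], "jaw": 1}, {"translation": [0, 0, 0.06], "dr": [0, 0, 0], "jaw": 1}, {"translation": [0, 0, 0.06], "dr": [0, 0, 0], "jaw": 1}])

```text
time_s: 10.23
position: [0.4829, 0.1908, 0.2084]
tcp_rot: [[0.927, 0.374, -0.0], [0.374, -0.927, -0.0], [-0.0, -0.0, -1.0]]
force: [-0.6, -0.6, -2.4]
opening: 0.25
```

arm_command(commands=[{"translation": [0, 0, 0.06], "dr": [0, 0, 0], "jaw": 1}, {"translation": [0, 0, 0.06], "dr": [0, 0, 0], "jaw": 1}, {"translation": [0, 0, 0.06], "dr": [0, 0, 0], "jaw": 1}, {"translation": [0, 0, 0.06], "dr": [0, 0, 0], "jaw": 1}, {"translation": [0, 0, 0.06], "dr": [0, 0, 0], "jaw": 1}, {"translation": [0, 0, 0], "dr": [0, 0, 0], "jaw": 1}])

```text
time_s: 10.73
position: [0.4829, 0.1908, 0.2007]
tcp_rot: [[0.927, 0.374, -0.0], [0.374, -0.927, -0.0], [-0.0, -0.0, -1.0]]
force: [1.5, -0.4, -2.8]
opening: 0.247
```

Run:
```python
from h import *
np.set_printoptions(precision=4,suppress=True)
s=read_state();R=s['tcp_rot'];p=s['position'];print(s['time_s'],p,s['force'],s['moment'],R)
a,_=snap('scene','scene8')
c=cv2.resize(a[105:165,287:347],(600,600),interpolation=cv2.INTER_CUBIC)
cv2.imwrite('pics/crop9.png',c[:,:,::-1])
```

```text
10.7333 [0.4829 0.1908 0.2007] [ 1.4721 -0.4287 -2.8026] [-0.0492 -0.011   0.0602] [[ 0.9274  0.3741 -0.0002]
 [ 0.3741 -0.9274 -0.    ]
 [-0.0002 -0.     -1.    ]]
```

View pics/crop9.png

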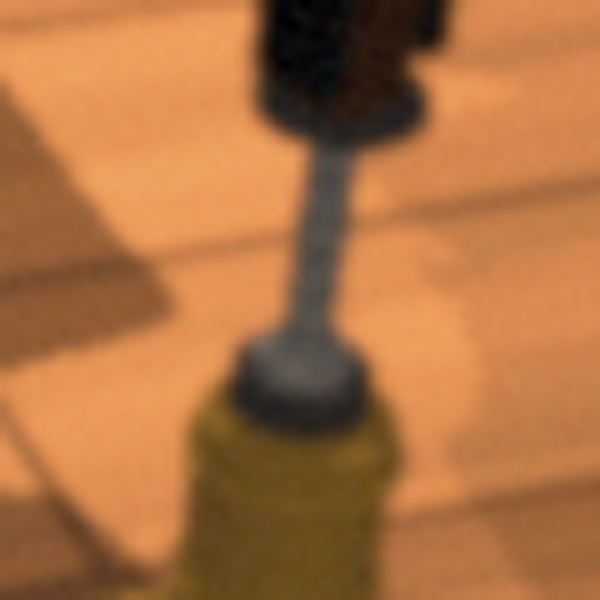

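arm_command(commands=[{"translation": [0, 0, 0.04], "dr": [0, 0, 0], "jaw": 1}, {"translation": [0, 0, 0.04], "dr": [0, 0, 0], "jaw": 1}, {"translation": [0, 0, 0.04], "dr": [0, 0, 0], "jaw": 1}, {"translation": [0, 0, 0.04], "dr": [0, 0, 0], "jaw": 1}])

```text
time_s: 11.12
position: [0.483, 0.1909, 0.1974]
tcp_rot: [[0.927, 0.374, 0.0], [0.374, -0.927, 0.0], [0.0, 0.0, -1.0]]
force: [-0.3, 0.5, 2.5]
opening: 0.25
```

arm_command(commands=[{"translation": [0, 0, 0.04], "dr": [0, 0, 0], "jaw": 1}, {"translation": [0, 0, 0.04], "dr": [0, 0, 0], "jaw": 1}])

```text
time_s: 11.28
position: [0.483, 0.1908, 0.1955]
tcp_rot: [[0.927, 0.374, 0.0], [0.374, -0.927, 0.0], [0.0, 0.0, -1.0]]
force: [-0.8, 0.2, 2.5]
opening: 0.248
```

arm_command(commands=[{"translation": [0, 0, 0.04], "dr": [0, 0, 0], "jaw": 1}, {"translation": [0, 0, 0.04], "dr": [0, 0, 0], "jaw": 1}])

```text
time_s: 11.45
position: [0.483, 0.1909, 0.1933]
tcp_rot: [[0.927, 0.374, 0.0], [0.374, -0.927, 0.0], [0.0, 0.0, -1.0]]
force: [-0.8, -0.3, 3.0]
opening: 0.25
```

arm_command(commands=[{"translation": [0, 0, 0.04], "dr": [0, 0, 0], "jaw": 1}, {"translation": [0, 0, 0.04], "dr": [0, 0, 0], "jaw": 1}])

```text
time_s: 11.62
position: [0.483, 0.1909, 0.1911]
tcp_rot: [[0.927, 0.374, 0.0], [0.374, -0.927, 0.0], [0.0, -0.0, -1.0]]
force: [-1.0, -0.0, 2.0]
opening: 0.251
```

Run:
```python
from h import *
np.set_printoptions(precision=4,suppress=True)
s=read_state();print(s['time_s'],s['position'],s['force'],s['moment'],s['joint_positions'],s['opening']*87)
```

```text
11.6167 [0.483  0.1909 0.1911] [-1.0375 -0.0317  1.9744] [-0.0411  0.3099 -0.0231] [ 9.2216 25.2663 99.5768  0.0028 55.1471 77.2463] 21.86943785070571
```

Collar contact came at z≈0.198 with +5 N, as expected. Before going on, I check whether the wrist5 depth image saw the bore floor.

Run:
```python
from h import *
np.set_printoptions(precision=4,suppress=True,linewidth=200)
d=np.load('pics/wrist5.npz')['d'];print(d[132:156:1,241:263])
m=camera_model('wrist');M=np.array(m['mount']);K=m['intrinsics']
R=np.array([[.9274,.374,.0017],[.374,-.9274,.0003],[.0017,.0003,-1]]);p=np.array([.4452,.1752,.2585])
for v in range(134,152):
  row=[]
  for u in range(246,258):
    dx,dy=u-K[0,2],v-K[1,2];r=np.hypot(dx,dy);t=r/K[0,0];c=np.array([dx/r*np.tan(t),dy/r*np.tan(t),1])*d[v,u]
    row.append((p+R@(M[:3,:3]@c+M[:3,3]))[2]*1000)
  print(v,np.round(row,0))
```

```text
[[0.3055 0.3052 0.3068 0.306  0.3068 0.3067 0.3063 0.306  0.3055 0.3065 0.306  0.3064 0.3052 0.3052 0.3064 0.3066 0.3081 0.3058 0.     0.306  0.3075 0.3057]
 [0.3054 0.3053 0.3066 0.3065 0.307  0.3071 0.3058 0.3061 0.306  0.3057 0.3062 0.3063 0.3067 0.3069 0.3056 0.3073 0.3054 0.3074 0.3069 0.3053 0.306  0.3067]
 [0.3055 0.307  0.3076 0.3055 0.3064 0.3063 0.3073 0.3054 0.307  0.3074 0.3061 0.3066 0.3073 0.3072 0.3071 0.3074 0.3063 0.3064 0.3063 0.3074 0.3064 0.3065]
 [0.3075 0.3067 0.3071 0.3069 0.3061 0.3073 0.3069 0.306  0.3065 0.307  0.307  0.3065 0.3066 0.3075 0.3071 0.3075 0.3079 0.3051 0.3073 0.3056 0.307  0.3075]
 [0.3086 0.3078 0.3082 0.3071 0.3071 0.3078 0.3087 0.3074 0.3071 0.3088 0.3086 0.3081 0.3078 0.3076 0.3088 0.3071 0.3075 0.3065 0.3081 0.3082 0.3081 0.3049]
 [0.3067 0.3073 0.308  0.3091 0.3074 0.3077 0.3077 0.3081 0.3085 0.3756 0.3754 0.3764 0.3752 0.3103 0.3088 0.3075 0.309  0.3078 0.3074 0.3062 0.3067 0.3072]
 [0.3077 0.3074 0.3096 0.3077 0.3076 0.3096 0.3093 0.3757 0.375  0.3757 0.3774 0.3743 0.3769 0.3757 0.375  0.3093 0.3083 0.3083 0.307  0.3073 0.3073 0.3078]
 
[... 2988 characters left out ...]
29. 29. 29. 29. 29. 29. 96.]
140 [30. 28. 29. 30. 29. 29. 30. 30. 30. 29. 30. 29.]
141 [27. 30. 29. 31. 30. 29. 29. 29. 29. 28. 32. 29.]
142 [35. 30. 29. 29. 30. 29. 27. 28. 29. 30. 30. 37.]
143 [46. 28. 28. 29. 29. 29. 29. 30. 30. 30. 28. 45.]
144 [58. 40. 28. 30. 30. 30. 29. 29. 29. 28. 42. 53.]
145 [67. 51. 44. 32. 29. 30. 31. 27. 34. 41. 51. 64.]
146 [75. 64. 55. 46. 43. 39. 40. 42. 46. 54. 63. 75.]
147 [85. 72. 67. 59. 55. 51. 55. 52. 59. 67. 74. 85.]
148 [94. 84. 77. 71. 67. 66. 65. 67. 69. 75. 84. 94.]
149 [97. 94. 87. 80. 79. 77. 78. 78. 82. 87. 93. 97.]
150 [100.  98.  97.  93.  89.  85.  87.  90.  91.  97.  98. 100.]
151 [100.  98.  98.  98.  98.  97.  97.  97.  98. 100.  98. 100.]
```

The depth image shows the floor about 69 mm below the rim, so bottoming should come at TCP z≈0.158. I lower to 0.163 with force checks, then go in fine steps.

arm_command(commands=[{"translation": [0, 0, 0.04], "dr": [0, 0, 0], "jaw": 1}, {"translation": [0, 0, 0.04], "dr": [0, 0, 0], "jaw": 1}, {"translation": [0, 0, 0.04], "dr": [0, 0, 0], "jaw": 1}, {"translation": [0, 0, 0.04], "dr": [0, 0, 0], "jaw": 1}, {"translation": [0, 0, 0.04], "dr": [0, 0, 0], "jaw": 1}, {"translation": [0, 0, 0.04], "dr": [0, 0, 0], "jaw": 1}])

```text
time_s: 12.12
position: [0.483, 0.1909, 0.185]
tcp_rot: [[0.927, 0.374, 0.0], [0.374, -0.927, 0.0], [0.0, -0.0, -1.0]]
force: [-1.2, 0.1, 3.2]
opening: 0.251
```

arm_command(commands=[{"translation": [0, 0, 0.04], "dr": [0, 0, 0], "jaw": 1}, {"translation": [0, 0, 0.04], "dr": [0, 0, 0], "jaw": 1}, {"translation": [0, 0, 0.04], "dr": [0, 0, 0], "jaw": 1}, {"translation": [0, 0, 0.04], "dr": [0, 0, 0], "jaw": 1}, {"translation": [0, 0, 0.04], "dr": [0, 0, 0], "jaw": 1}, {"translation": [0, 0, 0.04], "dr": [0, 0, 0], "jaw": 1}])

```text
time_s: 12.62
position: [0.483, 0.1909, 0.179]
tcp_rot: [[0.927, 0.374, 0.0], [0.374, -0.927, 0.0], [0.0, -0.0, -1.0]]
force: [-0.5, -0.1, 2.4]
opening: 0.253
```

arm_command(commands=[{"translation": [0, 0, 0.04], "dr": [0, 0, 0], "jaw": 1}, {"translation": [0, 0, 0.04], "dr": [0, 0, 0], "jaw": 1}, {"translation": [0, 0, 0.04], "dr": [0, 0, 0], "jaw": 1}, {"translation": [0, 0, 0.04], "dr": [0, 0, 0], "jaw": 1}, {"translation": [0, 0, 0.04], "dr": [0, 0, 0], "jaw": 1}, {"translation": [0, 0, 0.04], "dr": [0, 0, 0], "jaw": 1}])

```text
time_s: 13.12
position: [0.4829, 0.1909, 0.1729]
tcp_rot: [[0.927, 0.374, -0.0], [0.374, -0.927, 0.0], [0.0, -0.0, -1.0]]
force: [-3.3, 0.4, 3.4]
opening: 0.249
```

arm_command(commands=[{"translation": [0, 0, 0.04], "dr": [0, 0, 0], "jaw": 1}, {"translation": [0, 0, 0.04], "dr": [0, 0, 0], "jaw": 1}, {"translation": [0, 0, 0.04], "dr": [0, 0, 0], "jaw": 1}, {"translation": [0, 0, 0.04], "dr": [0, 0, 0], "jaw": 1}, {"translation": [0, 0, 0.04], "dr": [0, 0, 0], "jaw": 1}, {"translation": [0, 0, 0.04], "dr": [0, 0, 0], "jaw": 1}])

```text
time_s: 13.62
position: [0.483, 0.1909, 0.167]
tcp_rot: [[0.927, 0.374, 0.0], [0.374, -0.927, 0.0], [0.0, -0.0, -1.0]]
force: [-1.6, 0.8, 2.1]
opening: 0.258
```

Run:
```python
from h import *
np.set_printoptions(precision=4,suppress=True)
s=read_state();print(s['time_s'],s['position'],s['force'],s['moment'],s['opening']*87)
a,_=snap('scene','scene9')
c=cv2.resize(a[95:165,282:352],(600,600),interpolation=cv2.INTER_CUBIC)
cv2.imwrite('pics/crop10.png',c[:,:,::-1])
```

```text
13.6167 [0.483  0.1909 0.167 ] [-1.5513  0.814   2.1204] [0.1051 0.174  0.0306] 22.481617549208128
```

View pics/crop10.png

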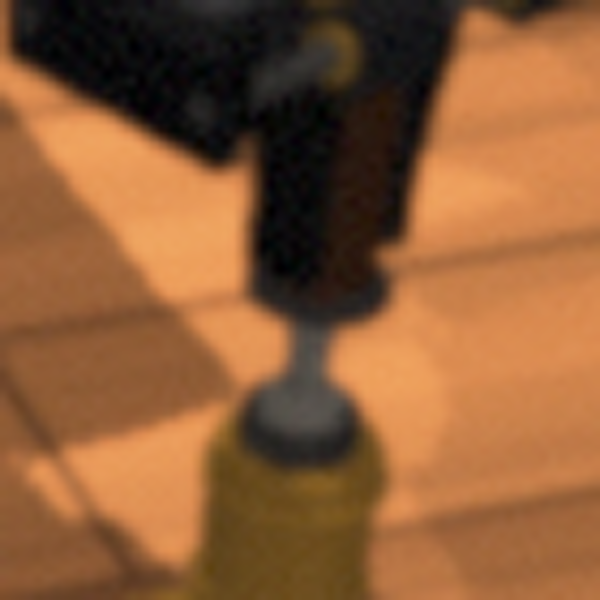

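The collar rides on the rim as the rod goes down. I slow down for the last few millimetres.

arm_command(commands=[{"translation": [0, 0, 0.02], "dr": [0, 0, 0], "jaw": 1}, {"translation": [0, 0, 0.02], "dr": [0, 0, 0], "jaw": 1}, {"translation": [0, 0, 0.02], "dr": [0, 0, 0], "jaw": 1}, {"translation": [0, 0, 0.02], "dr": [0, 0, 0], "jaw": 1}, {"translation": [0, 0, 0.02], "dr": [0, 0, 0], "jaw": 1}, {"translation": [0, 0, 0.02], "dr": [0, 0, 0], "jaw": 1}])

```text
time_s: 14.17
position: [0.483, 0.1908, 0.164]
tcp_rot: [[0.927, 0.374, 0.0], [0.374, -0.927, 0.0], [0.0, -0.0, -1.0]]
force: [-0.0, -0.3, 3.0]
opening: 0.252
```

arm_command(commands=[{"translation": [0, 0, 0.02], "dr": [0, 0, 0], "jaw": 1}, {"translation": [0, 0, 0.02], "dr": [0, 0, 0], "jaw": 1}, {"translation": [0, 0, 0.02], "dr": [0, 0, 0], "jaw": 1}])

```text
time_s: 14.42
position: [0.483, 0.1909, 0.1625]
tcp_rot: [[0.927, 0.374, 0.0], [0.374, -0.927, 0.0], [0.0, -0.0, -1.0]]
force: [-0.6, 1.0, 2.5]
opening: 0.248
```

Now 0.25 mm rows, in short calls.

arm_command(commands=[{"translation": [0, 0, 0.01], "dr": [0, 0, 0], "jaw": 1}, {"translation": [0, 0, 0.01], "dr": [0, 0, 0], "jaw": 1}, {"translation": [0, 0, 0.01], "dr": [0, 0, 0], "jaw": 1}, {"translation": [0, 0, 0.01], "dr": [0, 0, 0], "jaw": 1}])

```text
time_s: 14.75
position: [0.4829, 0.1908, 0.1615]
tcp_rot: [[0.927, 0.374, 0.0], [0.374, -0.927, 0.0], [0.0, -0.0, -1.0]]
force: [-1.0, 0.4, 3.5]
opening: 0.253
```

arm_command(commands=[{"translation": [0, 0, 0.01], "dr": [0, 0, 0], "jaw": 1}, {"translation": [0, 0, 0.01], "dr": [0, 0, 0], "jaw": 1}, {"translation": [0, 0, 0.01], "dr": [0, 0, 0], "jaw": 1}])

```text
time_s: 15.0
position: [0.483, 0.1908, 0.1608]
tcp_rot: [[0.927, 0.374, 0.0], [0.374, -0.927, 0.0], [0.0, 0.0, -1.0]]
force: [-0.3, 1.0, 1.7]
opening: 0.253
```

arm_command(commands=[{"translation": [0, 0, 0.01], "dr": [0, 0, 0], "jaw": 1}, {"translation": [0, 0, 0.01], "dr": [0, 0, 0], "jaw": 1}, {"translation": [0, 0, 0], "dr": [0, 0, 0], "jaw": 1}])

```text
time_s: 15.25
position: [0.483, 0.1909, 0.1602]
tcp_rot: [[0.927, 0.374, 0.0], [0.374, -0.927, 0.0], [0.0, -0.0, -1.0]]
force: [-1.1, 1.4, 1.9]
opening: 0.253
```

arm_command(commands=[{"translation": [0, 0, 0.01], "dr": [0, 0, 0], "jaw": 1}, {"translation": [0, 0, 0.01], "dr": [0, 0, 0], "jaw": 1}, {"translation": [0, 0, 0], "dr": [0, 0, 0], "jaw": 1}])

```text
time_s: 15.5
position: [0.4829, 0.1908, 0.1597]
tcp_rot: [[0.927, 0.374, -0.0], [0.374, -0.927, 0.0], [-0.0, -0.0, -1.0]]
force: [-0.8, 1.4, 2.0]
opening: 0.253
```

arm_command(commands=[{"translation": [0, 0, 0.01], "dr": [0, 0, 0], "jaw": 1}, {"translation": [0, 0, 0.01], "dr": [0, 0, 0], "jaw": 1}, {"translation": [0, 0, 0], "dr": [0, 0, 0], "jaw": 1}])

```text
time_s: 15.75
position: [0.483, 0.1908, 0.1593]
tcp_rot: [[0.927, 0.374, 0.0], [0.374, -0.927, 0.0], [0.0, -0.0, -1.0]]
force: [-0.0, 0.7, 1.9]
opening: 0.25
```

arm_command(commands=[{"translation": [0, 0, 0.01], "dr": [0, 0, 0], "jaw": 1}, {"translation": [0, 0, 0.01], "dr": [0, 0, 0], "jaw": 1}, {"translation": [0, 0, 0], "dr": [0, 0, 0], "jaw": 1}])

```text
time_s: 16.0
position: [0.4829, 0.1909, 0.1588]
tcp_rot: [[0.927, 0.374, 0.0], [0.374, -0.927, 0.0], [0.0, -0.0, -1.0]]
force: [-1.3, 1.6, 2.9]
opening: 0.25
```

arm_command(commands=[{"translation": [0, 0, 0.01], "dr": [0, 0, 0], "jaw": 1}, {"translation": [0, 0, 0.01], "dr": [0, 0, 0], "jaw": 1}, {"translation": [0, 0, 0], "dr": [0, 0, 0], "jaw": 1}])

```text
time_s: 16.25
position: [0.483, 0.1909, 0.1587]
tcp_rot: [[0.927, 0.374, 0.0], [0.374, -0.927, 0.0], [0.0, 0.0, -1.0]]
force: [-1.5, 1.6, 5.8]
opening: 0.25
```

arm_command(commands=[{"translation": [0, 0, 0.01], "dr": [0, 0, 0], "jaw": 1}, {"translation": [0, 0, 0], "dr": [0, 0, 0], "jaw": 1}])

```text
time_s: 16.42
position: [0.483, 0.1909, 0.1587]
tcp_rot: [[0.927, 0.374, 0.0], [0.374, -0.927, 0.0], [0.0, 0.0, -1.0]]
force: [-1.6, 1.1, 6.6]
opening: 0.248
```

arm_command(commands=[{"translation": [0, 0, 0.01], "dr": [0, 0, 0], "jaw": 1}, {"translation": [0, 0, 0], "dr": [0, 0, 0], "jaw": 1}])

```text
time_s: 16.58
position: [0.483, 0.1909, 0.1587]
tcp_rot: [[0.927, 0.374, 0.0], [0.374, -0.927, 0.0], [0.0, 0.0, -1.0]]
force: [-1.6, 0.6, 9.0]
opening: 0.253
```

Bottomed: TCP z is stuck at 0.1587 while the force rises. That gives a depth of about 68.3 mm, which agrees with the depth image, and a tip load of about 6 N. I ease off slightly and let go.

arm_command(commands=[{"translation": [0, 0, -0.02], "dr": [0, 0, 0], "jaw": 1}, {"translation": [0, 0, 0], "dr": [0, 0, 0], "jaw": 1}])

```text
time_s: 16.75
position: [0.483, 0.1908, 0.1586]
tcp_rot: [[0.927, 0.374, 0.0], [0.374, -0.927, 0.0], [0.0, 0.0, -1.0]]
force: [-1.0, 1.1, 5.6]
opening: 0.247
```

arm_command(commands=[{"translation": [0, 0, 0], "dr": [0, 0, 0], "jaw": 0.7}, {"translation": [0, 0, 0], "dr": [0, 0, 0], "jaw": 0.65}, {"translation": [0, 0, 0], "dr": [0, 0, 0], "jaw": 0.5}, {"translation": [0, 0, 0], "dr": [0, 0, 0], "jaw": 0.3}, {"translation": [0, 0, 0], "dr": [0, 0, 0], "jaw": 0}, {"translation": [0, 0, 0], "dr": [0, 0, 0], "jaw": 0}, {"translation": [0, 0, 0], "dr": [0, 0, 0], "jaw": 0}, {"translation": [0, 0, 0], "dr": [0, 0, 0], "jaw": 0}, {"translation": [0, 0, 0], "dr": [0, 0, 0], "jaw": 0}, {"translation": [0, 0, 0], "dr": [0, 0, 0], "jaw": 0}])

```text
time_s: 17.58
position: [0.4829, 0.1909, 0.1583]
tcp_rot: [[0.927, 0.374, 0.0], [0.374, -0.927, 0.0], [0.0, -0.0, -1.0]]
force: [0.3, 0.3, 0.0]
opening: 0.871
```

Run:
```python
from h import *
np.set_printoptions(precision=4,suppress=True)
s=read_state();print(s['time_s'],s['position'],s['force'],s['moment'],s['opening']*87)
w,_=snap('wrist','wrist10');a,_=snap('scene','scene10')
cv2.imwrite('pics/p10.png',np.hstack([cv2.resize(a[75:175,270:370],(400,400),interpolation=cv2.INTER_CUBIC),cv2.resize(w[130:330,150:350],(400,400))])[:,:,::-1])
```

```text
17.5833 [0.4829 0.1909 0.1583] [0.291  0.3039 0.0191] [-0.0094  0.0281 -0.0383] 75.73367646785904
```

View pics/p10.png

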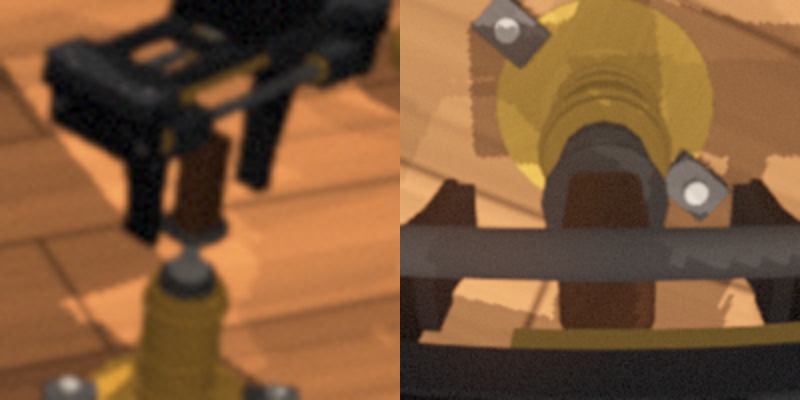

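The jaws are clear on both sides of the handle and the gauge stands upright. I retreat straight up.

arm_command(commands=[{"translation": [0, 0, -0.2], "dr": [0, 0, 0], "jaw": 0}, {"translation": [0, 0, -0.4], "dr": [0, 0, 0], "jaw": 0}, {"translation": [0, 0, -0.6], "dr": [0, 0, 0], "jaw": 0}, {"translation": [0, 0, -0.8], "dr": [0, 0, 0], "jaw": 0}, {"translation": [0, 0, -0.8], "dr": [0, 0, 0], "jaw": 0}, {"translation": [0, 0, -0.8], "dr": [0, 0, 0], "jaw": 0}, {"translation": [0, 0, -0.6], "dr": [0, 0, 0], "jaw": 0}, {"translation": [0, 0, 0], "dr": [0, 0, 0], "jaw": 0}, {"translation": [0, 0, 0], "dr": [0, 0, 0], "jaw": 0}])

```text
time_s: 18.43
position: [0.4834, 0.191, 0.2646]
tcp_rot: [[0.927, 0.374, 0.003], [0.374, -0.927, 0.0], [0.003, 0.001, -1.0]]
force: [0.7, -0.3, -0.2]
opening: 1.001
```

arm_command(commands=[{"translation": [-0.9, 0, 0], "dr": [0, 0, 0], "jaw": 0}, {"translation": [-0.9, 0, 0], "dr": [0, 0, 0], "jaw": 0}, {"translation": [-0.9, 0, 0], "dr": [0, 0, 0], "jaw": 0}, {"translation": [0, 0, 0], "dr": [0, 0, 0], "jaw": 0}, {"translation": [0, 0, 0], "dr": [0, 0, 0], "jaw": 0}, {"translation": [0, 0, 0], "dr": [0, 0, 0], "jaw": 0}])

```text
time_s: 18.93
position: [0.4208, 0.1656, 0.263]
tcp_rot: [[0.927, 0.374, 0.0], [0.374, -0.927, 0.0], [0.0, 0.0, -1.0]]
force: [0.0, -0.1, -1.2]
opening: 0.994
```

Run:
```python
from h import *
np.set_printoptions(precision=4,suppress=True)
s=read_state();print(s['time_s'],s['position'],s['force'])
w,d=snap('wrist','wrist11');a,_=snap('scene','scene11');b,_=snap('top','top11')
cv2.imwrite('pics/p11.png',np.hstack([cv2.resize(a[75:175,270:370],(400,400),interpolation=cv2.INTER_CUBIC),cv2.resize(w[90:230,180:320],(400,400))])[:,:,::-1])
```

```text
18.9333 [0.4208 0.1656 0.263 ] [ 0.0437 -0.0598 -1.1694]
```

View pics/p11.png

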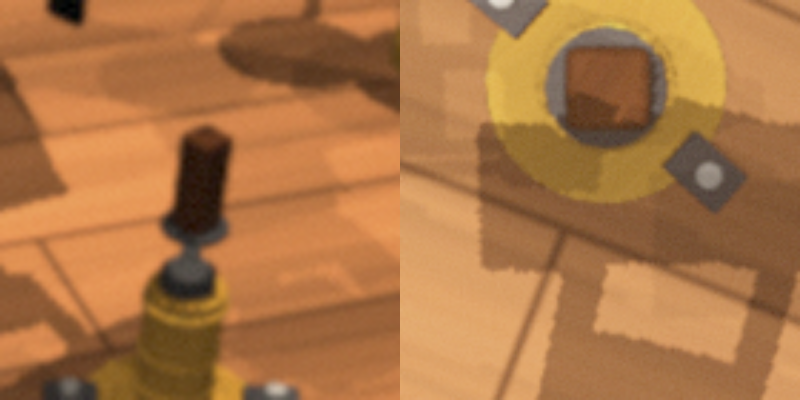

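View pics/scene11.png

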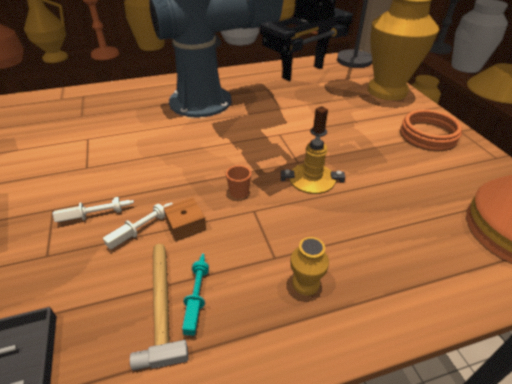

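View pics/top11.png

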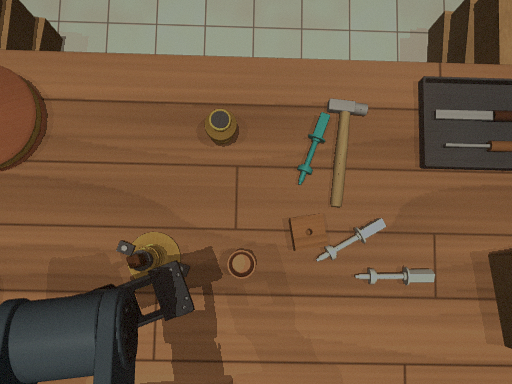

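The gauge stands upright with its collar flat on the rim. The vase at top (220,120), cup (241,263) and hammer (340,150) are at their first pixels, and the robot is clear.

Run:
```python
from h import *
print(hand_in(), read_state()['time_s'])
```

```text
the job is handed in; nothing more can be done
the job is handed in; nothing more can be done
```

The gauge is standing upright in the lamp foot's bore, tip on the bottom and collar resting on the rim. I handed the job in at about 19 s.

- **Lowering:** the rim began pushing the collar up at about 5 N. I covered the last few millimetres in 0.25 mm steps until the rod bottomed.
- **Bottoming:** the arm stopped descending at TCP z = 0.1587 m, which puts the bore about 68 mm deep. The wrist depth image had suggested about 69 mm. The tip load was about 6 N at most, against the 25 N limit; I then eased off and opened the jaws.
- **Last checks:** the final pictures show the gauge upright, the gripper clear, and the vase, cup and hammer at their first pixel positions.
- **Disagreements:** the cameras differed by about 2 mm on the bore's position. I used the wrist and scene cameras, which agreed, and the rod went in without catching.
- **Look-alikes:** the two white ones and the turquoise one fell over early on. The first was already down before I closed the jaws, and I saw no sign of the robot touching them. They are still on the bench.

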